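# Roll-test turned rods under a press board and reject the oval one

### The arm

A 6-joint arm with a two-finger parallel gripper is mounted at the origin on the work surface. World frame = base frame: x ahead of the robot, y to its left, z up, the work surface at z = 0. Lengths are in m, angles in rad, forces in N, time in s.
With the tool pointing down it reaches from about 0.425 to 0.925 m from the base axis. Payload 12.5 kg.
Tool frame: the origin (TCP) lies at the very end of the fingers, on their centre line; the grasp point (between the pads) lies 19 mm behind it; z points along the fingers, y is the direction in which the jaws open and shut (so a half turn about z gives the same grasp; the last joint's range is limited). The gripper opens to 85 mm and grips with 20 to 120 N. Pads are 22 mm wide; open, the fingers measure 114 mm over their backs; the gripper's body (76 mm by 85 mm) begins 54 mm behind the grasp point. The pads swing forward as they close: fully open they stand 13 mm farther back than shut.
Start: joints at [-1.207, 0.491, 1.559, -0, 1.092, -0.106], TCP at [0.283, -0.557, 0.231] pointing down, gripper open.
Joint ranges: [-3.1, 3.1], [-0.84, 2.19], [0.05, 2.79], [-1.13, 4.28], [0.06, 2.93], [-2.69, 2.69]. Speed limits (rad/s): [2.22, 2.22, 2.79, 3.14, 3.14, 3.14].

### API

Orientations are given as a unit quaternion [x, y, z, w].
In Python, from workcell import * gives the robot as it stands.
- The arm moves only by the tool step_arm, never from a script. Its argument "targets" is a list of rows, each a list of 5 numbers: the shift along the tool's x, y, z in cm, then the turn about the tool's z in degrees, then the opening, from 0 (shut) to 1 (fully open). A call has exactly 10 rows; each row is the pose to reach, as a shift and turn from the pose commanded when the call began, along the tool's axes at that moment; what a row does not reach only later rows make up. A row lasts 1/10 s, in which the tool goes at most 50 mm and 8.59 degrees, less where a joint would pass 70% of its speed; a pose out of reach is approached as far as the arm can. A call with a gripper value outside its range is refused whole. The fingers move at their own pace and stop on an object; "force" is the grip in N (left out, the last holds). Time passes only in rows, so rows that repeat a pose let the fingers close, or fill a call up. It gives the time, the measured TCP pose, the force and the opening at its end, in the units of the state.
- read_state(): the state, without advancing time (a new reading comes with each control period).
- get_image(name): name is "scene" or "top" or "wrist"; returns the picture (480x640x3 uint8, red, green, blue); there is no depth.
- camera_info(name): a dict with "fx", "fy", "cx", "cy" (pixels), "rvec" (rotation vector, rad) and "tvec" (3), from world to camera coordinates, as OpenCV has them. Camera axes: x right, y down, z forward; pixel columns grow to the right and rows downward; lengths in m; the calibration is good to about 2 mm. A picture is of the moment at which its call begins: read the wrist's pose just before it. camera_info takes no time and is no camera call; for the wrist camera it gives the pose at the moment of the call.
- job_done(): hands the job in, once; it reports no verdict.
The state is a dict: "time": time; "q": joint angles; "qvel": joint speeds; "joint_efforts": joint torques, N m; "eef_pos": TCP position; "ee_rot": TCP orientation; "ft_force": force on the tool from outside, world axes, zero at the start; "wrist_torque": the same for the moment, N m; "finger_gap": finger opening in m.
Only numpy, scipy, OpenCV 4.12 (cv2) and the standard library are available. Lean on these libraries where they do the work, as an engineer would, in place of code of your own. Each camera call takes 0.05 s, during which the arm holds its last target. There are 200 camera calls.

### The job

Take the press board by its rib and, one rod at a time, roll each of the three wooden rods under it along the sprung plate, away from you, from the near side until that rod is past the scribed middle line: keep the board bearing lightly on the rod all the way, never pressing harder than about 10 newtons, and feel whether it rolls evenly or rocks. Leave each rod on the plate where its roll ends. Put the one rod that rocks in the plywood reject tray, leave the two true rods on the plate without lifting them, stand the board flat on the bench again, and disturb nothing else.

Things in the scene. Friction and masses are not known exactly. Their poses are not given: they have to be found in the camera images.
- rod_a: one of three turned hardwood rods with round ends, 106 mm long, 45 g, alike at a glance. Two are round, 26 mm thick; one is oval, 24 by 28 mm, so under the board its height changes by 4 mm, twice a turn; left alone it lies flat, 24 mm high. Which one it is must be felt. Origin on the axis at mid-length, 12 to 13 mm above the plate; y along the rod. The round ones roll on if let go moving
- rod_b: one of three turned hardwood rods with round ends, 106 mm long, 45 g, alike at a glance. Two are round, 26 mm thick; one is oval, 24 by 28 mm, so under the board its height changes by 4 mm, twice a turn; left alone it lies flat, 24 mm high. Which one it is must be felt. Origin on the axis at mid-length, 12 to 13 mm above the plate; y along the rod. The round ones roll on if let go moving
- rod_c: one of three turned hardwood rods with round ends, 106 mm long, 45 g, alike at a glance. Two are round, 26 mm thick; one is oval, 24 by 28 mm, so under the board its height changes by 4 mm, twice a turn; left alone it lies flat, 24 mm high. Which one it is must be felt. Origin on the axis at mid-length, 12 to 13 mm above the plate; y along the rod. The round ones roll on if let go moving
- board: the loose press board: pale wood, 120 mm (x) by 80 mm (y), 10 mm thick, flat underneath; on top an upright grip rib over its centre, 64 mm long along y, 14 mm thick along x, from 10 to 50 mm above the underside; 130 to 210 g. Origin at the centre of the underside, z up. It stands on the bench beside the plate, on the side away from the tray
- plate_mid (a point): middle of the top face of the rolling plate, 44 mm above the bench: level aluminium, 230 mm (x) by 390 mm (y), with a fine scribed middle line along y through this point. x points away from the robot, z up. Low stops 6 mm high, 6 mm wide run along its near and far edges, centred 111 mm from the line
- bed: the dark wooden frame, 250 by 410 mm, fixed on the bench, that carries the rolling plate on springs: the plate stays level and sinks about 1 mm for each 4 N pressed on it, 12 mm at most. Origin under its centre, axes as the plate's. The rods start side by side on the plate, all along y, 125 mm apart in y, 30 to 54 mm to the near (-x) side of the line
- tray: the reject tray: an open plywood tray fixed on the bench beside the plate, 150 mm (x) by 160 mm (y), 28 mm high, walls and floor 5 mm. Origin at the centre of its underside
- glue_jar: bystander, not to be disturbed: amber glue jar, 56 mm wide, 70 mm tall; origin at its underside, centre
- chisel: bystander, not to be disturbed: wooden-handled screwdriver, 200 mm long, lying flat; origin at its underside, middle of its length roughly
- plane: bystander, not to be disturbed: small block plane, 50 by 150 mm, 60 mm tall; origin at its underside, centre
- bridge: bystander, not to be disturbed: dark wooden guitar bridge, 100 by 22 mm, 11 mm tall, lying on the far part of the plate; origin at its underside, centre
- mug: bystander, not to be disturbed: white mug, 76 mm wide, 85 mm tall; origin at its underside, centre
- sanding_block: bystander, not to be disturbed: cork sanding block, 50 by 90 by 30 mm; origin at its underside, centre
Things that resemble listed ones, but are neither listed nor needed, are in the scene too. Of the things shaped like the board, the wood one is meant.

How it is judged:
By the outcome, as a careful person would: the job done as asked, in the order asked, and still so for the second after the job is handed in, with the robot touching nothing.
It also fails if it takes over 72 s, if anything falls off the work surface, if the arm or the gripper's body presses on something with over 40 N, if the wrist force passes 120 N, or if a joint passes its speed limit or range.

## Working session

There is one attempt and no reset: what is moved stays moved. The work goes in short steps, Python scripts to look and compute and a tool call to move; the robot and the scene stay as the last step left them, time stands still between calls to the robot, and variables do not carry over. Pictures are saved under pics/ and viewed, about 8 in all and at most 12, crops included, and the job is handed in when it is done.

Besides the shell and the picture viewer there is one more tool, called after "Emit:" as a command line: name --pt "numbers of a row" for each row, then --argument value for the rest. step_arm: Moves the arm, as the interface text tells. Its arguments: {"type":"object","properties":{"targets":{"type":"array","items":{"type":"array","items":{"type":"number"}}},"force":{"type":"number"}},"required":["targets"]}

```bash
mkdir -p pics; ls; python3 - <<'E'
from workcell import *
import cv2
s=read_state();print({k:(s[k]) for k in s})
for n in("scene","top"):
    cv2.imwrite(f"pics/{n}0.png",get_image(n)[:,:,::-1]);print(n,camera_info(n))
E
```

```text
pics
{'time': 0.0, 'q': array([-1.20661687e+00,  4.91552891e-01,  1.55949448e+00,  6.60337311e-07,
        1.09171848e+00, -1.05605815e-01]), 'qvel': array([-0.00021099, -0.00088652,  0.00088343, -0.00063728, -0.00069893,
        0.0002053 ]), 'joint_efforts': array([-2.23889692e-03, -6.18441796e+01, -2.61592072e+01, -8.91467312e-05,
        4.07325482e-03, -3.39957694e-05]), 'eef_pos': array([ 0.28286113, -0.55704537,  0.23071638]), 'ee_rot': array([ 9.72539203e-01,  2.32738382e-01, -7.53374537e-05, -5.81737214e-04]), 'ft_force': array([ 0.22001239, -1.08863176, -0.26442333]), 'wrist_torque': array([-0.01462607, -0.00764059, -0.00022679]), 'finger_gap': 0.08557761804536608}
scene {'fx': 448.9243115346435, 'fy': 448.9243115346435, 'cx': 319.1155882223037, 'cy': 227.53421255534948, 'rvec': array([ 1.94151765,  0.94093488, -0.50109188]), 'tvec': array([-0.30128022, -0.17688616,  1.48053747])}
top {'fx': 534.2099500027731, 'fy': 534.2099500027731, 'cx': 312.5818267798153, 'cy': 243.65476918574296, 'rvec': array([ 2.19968708, -2.15120999,  0.13891578]), 'tvec': array([-0.07423756,  0.53494713,  1.3314774 ])}
```

View pics/scene0.png

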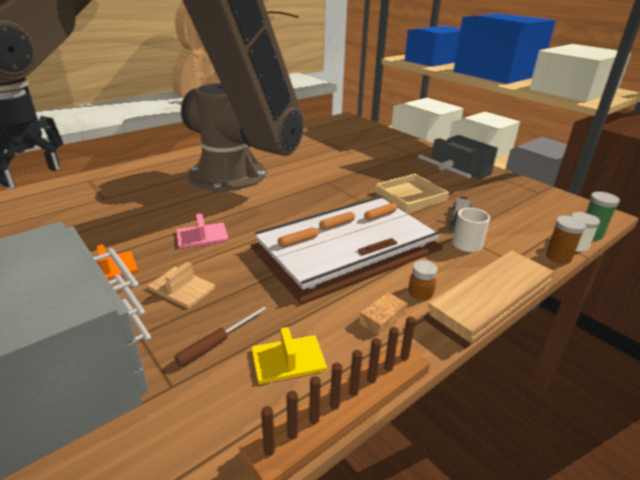

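View pics/top0.png

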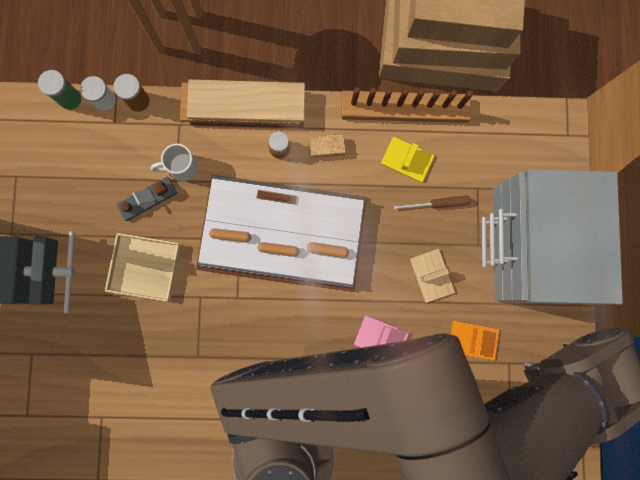

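The top view shows the plate at (282,232), rods at (230,235), (278,249) and (328,250), the tray at (143,267), and the bridge at (276,196). Four things are board-shaped: yellow (408,159), pink (382,333), orange (475,340) and pale wood (433,276). The wood one, beside the plate and away from the tray, fits. I'll confirm it with enlarged crops.

```bash
python3 - <<'E'
import cv2
a=cv2.imread("pics/top0.png")[170:310,195:460];cv2.imwrite("pics/c1.png",cv2.resize(a,None,fx=3,fy=3,interpolation=cv2.INTER_CUBIC))
a=cv2.imread("pics/scene0.png")[165:315,140:450];cv2.imwrite("pics/c2.png",cv2.resize(a,None,fx=2.5,fy=2.5,interpolation=cv2.INTER_CUBIC))
E
```

```text
(no output)
```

View pics/c1.png

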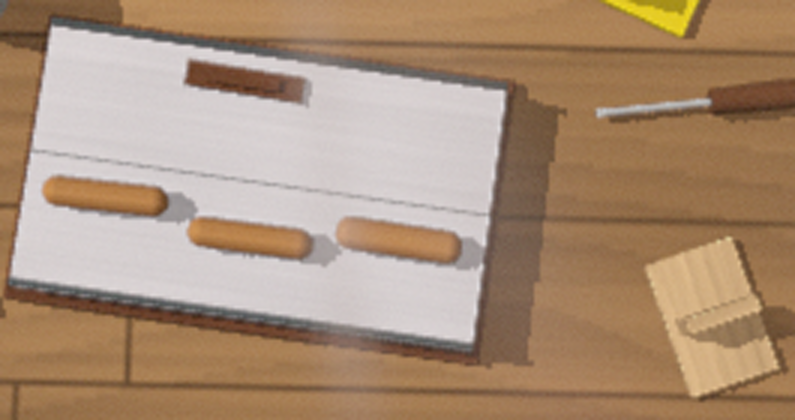

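View pics/c2.png

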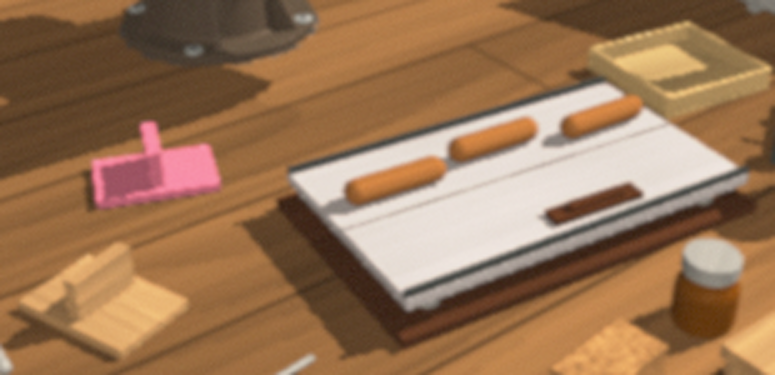

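```bash
cat >h.py <<'E'
import numpy as np,cv2
from workcell import *
def KRT(n):
    c=camera_info(n);return np.array([[c["fx"],0,c["cx"]],[0,c["fy"],c["cy"]],[0,0,1]]),cv2.Rodrigues(c["rvec"])[0],np.array(c["tvec"])
def tri(p1,p2,c1,c2):
    P=[K@np.c_[R,t] for K,R,t in(c1,c2)]
    X=cv2.triangulatePoints(P[0],P[1],np.array(p1,float).reshape(2,1),np.array(p2,float).reshape(2,1))[:,0];X=X[:3]/X[3]
    e=[np.round((lambda q:q[:2]/q[2]-p)(Pk@np.r_[X,1]),1) for Pk,p in zip(P,(p1,p2))]
    return X,e
def onz(p,z,c):
    K,R,t=c;d=R.T@np.linalg.inv(K)@np.r_[p,1];o=-R.T@t;return o+d*(z-o[2])/d[2]
def proj(X,c):
    K,R,t=c;q=K@(R@np.array(X)+t);return q[:2]/q[2]
E
python3 - <<'E'
from h import *
T=KRT("top");S=KRT("scene")
t=lambda x,y:np.array([x/3+195-.33,y/3+170-.33]);s=lambda x,y:np.array([x/2.5+140-.3,y/2.5+165-.3])
D=dict(FL=((52,20),(745,172)),FR=((511,84),(405,293)),NR=((478,350),(290,170)),NL=((10,285),(605,84)),
lineL=((33,151),(668,125)),lineR=((490,214),(345,228)),
aL=((43,190),(642,104)),aR=((167,202),(562,125)),bL=((190,232),(537,128)),bR=((311,243),(450,147)),cL=((338,232),(445,168)),cR=((461,247),(346,190)),
b1=((646,265),(187,303)),b2=((732,237),(120,355)),b3=((782,372),(20,303)),rib1=((685,325),(125,245)),rib2=((755,300),(68,285)))
for k,(a,b) in D.items():
    X,e=tri(t(*a),s(*b),T,S);print(k,X.round(4),*e)
for k in("b1","b2","b3"): print(k,onz(t(*D[k][0]),.01,T).round(4))
print("b4",onz(t(697,398),.01,T).round(4))
print("tray",[onz(p,.028,T)[:2].round(3) for p in((117,235),(180,240),(170,300),(107,292))])
print("bridge",[onz(t(*p),.055,T)[:2].round(3) for p in((186,62),(305,78),(303,102),(186,84))])
E
```

```text
FL [0.7003 0.1968 0.0444] [0.3 0.3] [ 0.6 -0.1]
FR [ 0.6551 -0.1917  0.0508] [-0.3 -0.2] [-0.6  0. ]
NR [ 0.4314 -0.1651  0.0483] [-1.  -0.7] [-1.7 -0. ]
NL [0.4769 0.2253 0.039 ] [-0.5 -0.5] [-0.8  0.1]
lineL [0.5886 0.2089 0.0424] [0.1 0.1] [ 0.1 -0. ]
lineR [ 0.5445 -0.1754  0.0474] [-0.3 -0.2] [-0.6  0. ]
aL [0.5555 0.1982 0.0563] [-0.5 -0.5] [-0.9  0.1]
aR [0.5457 0.093  0.0623] [0.1 0.1] [ 0.2 -0. ]
bL [0.5234 0.0755 0.0543] [-0.6 -0.5] [-1.   0.1]
bR [ 0.514  -0.0273  0.0642] [0.2 0.2] [ 0.4 -0. ]
cL [ 0.5262 -0.0475  0.0535] [-0.5 -0.4] [-1.  0.]
cR [ 0.5141 -0.151   0.0625] [0. 0.] [ 0.1 -0. ]
b1 [ 0.5076 -0.3156  0.0071] [-0.2 -0.1] [-0.3 -0. ]
b2 [ 0.5339 -0.3903  0.0064] [-0.3 -0.2] [-0.6 -0. ]
b3 [ 0.4189 -0.4311  0.0072] [-0.9 -0.4] [-1.7 -0.2]
rib1 [ 0.4541 -0.3407  0.0489] [0.2 0.1] [0.3 0. ]
rib2 [ 0.4762 -0.4007  0.0471] [0.4 0.2] [0.7 0.1]
b1 [ 0.5072 -0.3155  0.01  ]
b2 [ 0.5332 -0.3901  0.01  ]
b3 [ 0.4178 -0.4327  0.01  ]
b4 [ 0.3941 -0.3594  0.01  ]
tray [array([0.547, 0.434]), array([0.538, 0.274]), array([0.386, 0.292]), array([0.403, 0.45 ])]
bridge [array([0.666, 0.082]), array([ 0.654, -0.018]), array([ 0.634, -0.017]), array([0.647, 0.081])]
```

Emit:
step_arm --pt "2.8 -4.2 1 -8.5 1" --pt "5.6 -8.5 2 -17 1" --pt "8.6 -13.2 3 -25.5 1" --pt "12.5 -12 5 -34 1" --pt "16.5 -11 6 -42.5 1" --pt "20.5 -9.5 7 -51 1" --pt "24.5 -8.3 8 -59.5 1" --pt "24.5 -8.3 8 -68 1" --pt "24.5 -8.3 8 -76.5 1" --pt "24.5 -8.3 8 -83.7 1" --force 40

```text
time: 1.1
eef_pos: [0.4641, -0.3719, 0.1507]
ee_rot: [0.566, 0.824, 0.0, -0.001]
ft_force: [-0.4, -0.3, -0.2]
finger_gap: 0.085
```

```bash
python3 - <<'E'
from h import *
s=read_state();W=KRT("wrist");cv2.imwrite("pics/w1.png",get_image("wrist")[:,:,::-1])
print(s["eef_pos"],s["ee_rot"],s["ft_force"],s["time"])
# expected pixels of board corners and rib
c=np.array([.464,-.3725]);a=np.deg2rad(20.6);ux=np.array([np.cos(a),np.sin(a)]);uy=np.array([-ux[1],ux[0]])
for x,y,z in[(6,4,1),(6,-4,1),(-6,-4,1),(-6,4,1),(.7,3.2,5),(.7,-3.2,5),(-.7,-3.2,5),(-.7,3.2,5)]:
    print((x,y,z),proj(np.r_[c+.01*(x*ux+y*uy),z*.01],W).round(0))
E
```

```text
[ 0.46407724 -0.37193557  0.15070823] [ 5.66363353e-01  8.24155501e-01  6.61448017e-05 -5.09021209e-04] [-0.36540229 -0.34844654 -0.23503789] 1.1
(6, 4, 1) [389. 178.]
(6, -4, 1) [383. 267.]
(-6, -4, 1) [252. 266.]
(-6, 4, 1) [247. 177.]
(0.7, 3.2, 5) [327. 194.]
(0.7, -3.2, 5) [326. 275.]
(-0.7, -3.2, 5) [309. 275.]
(-0.7, 3.2, 5) [308. 194.]
```

View pics/w1.png

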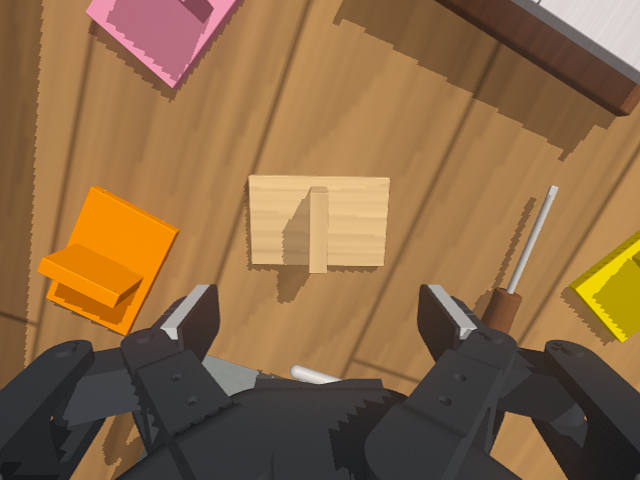

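The wrist view shows the wood board (corners 248,177 to 389,266) and its rib (309–328, 187–273), within 1–2 mm of the prediction. I'll go down and grip.

Emit:
step_arm --pt "0 -0.05 4 0 1" --pt "0 -0.05 8 0 1" --pt "0 -0.05 11.5 0 0.6" --pt "0 -0.05 13.5 0 0.4" --pt "0 -0.05 13.5 0 0" --pt "0 -0.05 13.5 0 0" --pt "0 -0.05 13.5 0 0" --pt "0 -0.05 13.5 0 0" --pt "0 -0.05 13.5 0 0" --pt "0 -0.05 13.5 0 0" --force 80

```text
time: 2.15
eef_pos: [0.4639, -0.3731, 0.0178]
ee_rot: [0.569, 0.822, -0.0, 0.001]
ft_force: [-0.2, 0.3, 7.6]
finger_gap: 0.0126
```

Emit:
step_arm --pt "0 0 -3 0 0" --pt "0 0 -7 0 0" --pt "2 1 -9 4 0" --pt "6 2.7 -9.5 8 0" --pt "10.5 4.7 -9.5 13 0" --pt "15 6.7 -9.5 18 0" --pt "19.5 8.7 -9.5 23 0" --pt "23.5 10.5 -9.3 27.2 0" --pt "25.5 11.4 -9 27.2 0" --pt "25.5 11.4 -9 27.2 0"

```text
time: 3.15
eef_pos: [0.4801, -0.0912, 0.1066]
ee_rot: [0.745, 0.667, 0.0, -0.0]
ft_force: [-0.1, -0.9, -1.7]
finger_gap: 0.0131
```

```bash
python3 - <<'E'
from h import *
for i in range(3):
    s=read_state();print(s["eef_pos"].round(4),s["ee_rot"].round(3),s["ft_force"].round(2),s["finger_gap"],s["time"])
    im=get_image(["wrist","top","scene"][i]); cv2.imwrite(f"pics/m{i}.png",im[:,:,::-1])
E
```

```text
[ 0.4801 -0.0912  0.1066] [ 0.745  0.667  0.    -0.   ] [-0.06 -0.93 -1.68] 0.013115675157946954 3.15
[ 0.4804 -0.0927  0.1067] [0.746 0.666 0.    0.   ] [-0.37 -0.22 -1.4 ] 0.012613284828113988 3.2
[ 0.4805 -0.0937  0.1067] [0.746 0.666 0.    0.   ] [ 0.43 -0.21 -1.7 ] 0.01285350754390056 3.25
```

View pics/m0.png

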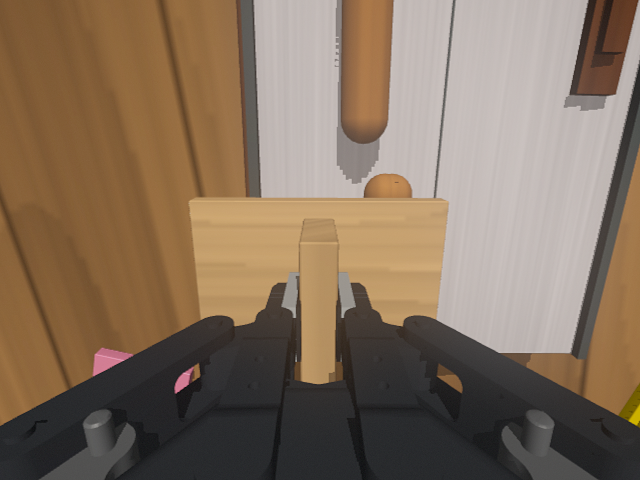

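Emit:
step_arm --pt "0 0 0.5 0 0" --pt "0 0 1 0 0" --pt "0 0 1.4 0 0" --pt "0 0 1.6 0 0" --pt "0 0 1.7 0 0" --pt "0 0 1.75 0 0" --pt "0 0 1.8 0 0" --pt "0 0 1.85 0 0" --pt "0 0 1.85 0 0" --pt "0 0 1.85 0 0"

```text
time: 4.3
eef_pos: [0.4803, -0.0937, 0.0879]
ee_rot: [0.747, 0.665, 0.0, 0.0]
ft_force: [-0.3, 0.4, -1.3]
finger_gap: 0.0128
```

Emit:
step_arm --pt "0 0 0.03 0 0" --pt "0 0 0.06 0 0" --pt "0 0 0.09 0 0" --pt "0 0 0.12 0 0" --pt "0 0 0.12 0 0" --pt "0 0 0.12 0 0" --pt "0 0 0.12 0 0" --pt "0 0 0.12 0 0" --pt "0 0 0.12 0 0" --pt "0 0 0.12 0 0"

```text
time: 5.3
eef_pos: [0.4803, -0.0937, 0.0866]
ee_rot: [0.747, 0.665, -0.0, 0.0]
ft_force: [0.1, -0.4, -0.7]
finger_gap: 0.0131
```

Emit:
step_arm --pt "0 0 0.025 0 0" --pt "0 0 0.05 0 0" --pt "0 0 0.08 0 0" --pt "0 0 0.08 0 0" --pt "0 0.05 0.08 0 0" --pt "0 0.2 0.08 0 0" --pt "0 0.4 0.08 0 0" --pt "0 0.6 0.08 0 0" --pt "0 0.8 0.08 0 0" --pt "0 1.0 0.08 0 0"

```text
time: 6.3
eef_pos: [0.4904, -0.0949, 0.0858]
ee_rot: [0.747, 0.665, -0.0, 0.0]
ft_force: [-0.7, 0.3, -1.4]
finger_gap: 0.0131
```

Emit:
step_arm --pt "0 0 0.03 0 0" --pt "0 0 0.06 0 0" --pt "0 0 0.09 0 0" --pt "0 0 0.12 0 0" --pt "0 0 0.12 0 0" --pt "0 0 0.12 0 0" --pt "0 0 0.12 0 0" --pt "0 0 0.12 0 0" --pt "0 0 0.12 0 0" --pt "0 0 0.12 0 0"

```text
time: 7.3
eef_pos: [0.4903, -0.0949, 0.0846]
ee_rot: [0.747, 0.665, 0.0, 0.0]
ft_force: [0.7, -0.7, 2.6]
finger_gap: 0.013
```

```bash
cat >f.py <<'E'
from h import *
import sys
F=[]
for i in range(int(sys.argv[1])):
    s=read_state();F.append(np.r_[s["ft_force"],s["wrist_torque"]]); im=get_image("scene")
cv2.imwrite(f"pics/s_{s['time']:.2f}.png",im[:,:,::-1])
print(np.array(F)[:,2].round(2),np.mean(F,0).round(2),s["eef_pos"].round(4),s["time"])
E
python3 f.py 4
```

```text
[2.58 2.56 1.27 3.7 ] [ 0.91 -0.4   2.53 -0.09 -0.26 -0.02] [ 0.4903 -0.0949  0.0846] 7.45
```

Emit:
step_arm --pt "0 0.05 0 0 0" --pt "0 0.15 0 0 0" --pt "0 0.25 0 0 0" --pt "0 0.4 0 0 0" --pt "0 0.55 0 0 0" --pt "0 0.7 0 0 0" --pt "0 0.82 0 0 0" --pt "0 0.92 0 0 0" --pt "0 1.0 0 0 0" --pt "0 1.0 0 0 0"

```text
time: 8.5
eef_pos: [0.5005, -0.0961, 0.0849]
ee_rot: [0.747, 0.665, 0.0, 0.0]
ft_force: [-0.7, -0.6, 7.0]
finger_gap: 0.0131
```

```bash
python3 f.py 3
```

```text
[7.02 7.26 7.2 ] [-0.65 -0.39  7.16 -0.19  0.07 -0.04] [ 0.5005 -0.0962  0.0849] 8.6
```

Emit:
step_arm --pt "0 0 -0.05 0 0" --pt "0 0.05 -0.1 0 0" --pt "0 0.15 -0.13 0 0" --pt "0 0.25 -0.15 0 0" --pt "0 0.35 -0.17 0 0" --pt "0 0.47 -0.18 0 0" --pt "0 0.58 -0.195 0 0" --pt "0 0.7 -0.21 0 0" --pt "0 0.8 -0.22 0 0" --pt "0 0.8 -0.22 0 0"

```text
time: 9.65
eef_pos: [0.5083, -0.097, 0.0868]
ee_rot: [0.747, 0.665, 0.0, 0.0]
ft_force: [-0.5, -1.7, 3.7]
finger_gap: 0.0133
```

```bash
python3 f.py 2
```

```text
[3.74 3.37] [-0.66 -2.56  3.56 -0.52  0.01 -0.02] [ 0.5082 -0.097   0.0868] 9.7
```

Emit:
step_arm --pt "0 0.1 -0.015 0 0" --pt "0 0.22 -0.03 0 0" --pt "0 0.36 -0.045 0 0" --pt "0 0.5 -0.06 0 0" --pt "0 0.65 -0.075 0 0" --pt "0 0.8 -0.085 0 0" --pt "0 0.95 -0.095 0 0" --pt "0 1.08 -0.1 0 0" --pt "0 1.2 -0.1 0 0" --pt "0 1.2 -0.1 0 0"

```text
time: 10.75
eef_pos: [0.5203, -0.0984, 0.0878]
ee_rot: [0.747, 0.665, 0.0, 0.0]
ft_force: [-1.0, -3.8, 3.9]
finger_gap: 0.0129
```

```bash
python3 f.py 2
```

```text
[3.94 3.57] [-1.   -3.61  3.76 -0.66  0.06 -0.08] [ 0.5202 -0.0984  0.0878] 10.8
```

```bash
cat >ov.py <<'E'
import numpy as np,sys
th=float(sys.argv[1]);dx=float(sys.argv[2]);n=int(sys.argv[3])
h=lambda t:2*np.sqrt(144*np.cos(t)**2+196*np.sin(t)**2)
T=np.linspace(th,th+8,4001);X=np.r_[0,np.cumsum((h(T[1:])+h(T[:-1]))/2*(T[1]-T[0]))]
for i in range(1,n+1):
    t=np.interp(i*dx,X,T);print(f"x{i*dx/10:.2f} z{-(h(t)-h(th))/10:+.3f} th{t:.2f}",end=" | " if i%5 else "\n")
E
python3 ov.py 1.46 2.5 50
```

```text
x0.25 z-0.004 th1.55 | x0.50 z-0.003 th1.64 | x0.75 z+0.005 th1.73 | x1.00 z+0.018 th1.82 | x1.25 z+0.036 th1.91
x1.50 z+0.060 th2.00 | x1.75 z+0.089 th2.09 | x2.00 z+0.121 th2.18 | x2.25 z+0.157 th2.28 | x2.50 z+0.195 th2.37
x2.75 z+0.233 th2.47 | x3.00 z+0.271 th2.57 | x3.25 z+0.307 th2.67 | x3.50 z+0.339 th2.77 | x3.75 z+0.365 th2.87
x4.00 z+0.384 th2.98 | x4.25 z+0.394 th3.08 | x4.50 z+0.395 th3.18 | x4.75 z+0.386 th3.29 | x5.00 z+0.369 th3.39
x5.25 z+0.345 th3.49 | x5.50 z+0.314 th3.59 | x5.75 z+0.279 th3.69 | x6.00 z+0.241 th3.79 | x6.25 z+0.202 th3.89
x6.50 z+0.164 th3.99 | x6.75 z+0.128 th4.08 | x7.00 z+0.095 th4.17 | x7.25 z+0.066 th4.27 | x7.50 z+0.041 th4.36
x7.75 z+0.021 th4.45 | x8.00 z+0.007 th4.54 | x8.25 z-0.002 th4.63 | x8.50 z-0.005 th4.72 | x8.75 z-0.001 th4.81
x9.00 z+0.008 th4.89 | x9.25 z+0.022 th4.98 | x9.50 z+0.043 th5.08 | x9.75 z+0.068 th5.17 | x10.00 z+0.097 th5.26
x10.25 z+0.131 th5.35 | x10.50 z+0.167 th5.45 | x10.75 z+0.205 th5.54 | x11.00 z+0.244 th5.64 | x11.25 z+0.282 th5.74
x11.50 z+0.316 th5.84 | x11.75 z+0.347 th5.94 | x12.00 z+0.371 th6.04 | x12.25 z+0.387 th6.15 | x12.50 z+0.395 th6.25
```

Emit:
step_arm --pt "0 0.15 -0.002 0 0" --pt "0 0.4 -0.004 0 0" --pt "0 0.65 0.001 0 0" --pt "0 0.9 0.012 0 0" --pt "0 1.15 0.028 0 0" --pt "0 1.4 0.05 0 0" --pt "0 1.65 0.077 0 0" --pt "0 1.85 0.102 0 0" --pt "0 2.0 0.121 0 0" --pt "0 2.0 0.121 0 0"

```text
time: 11.85
eef_pos: [0.5408, -0.1009, 0.087]
ee_rot: [0.746, 0.665, 0.0, 0.001]
ft_force: [-0.4, -4.9, 6.7]
finger_gap: 0.0131
```

```bash
python3 f.py 2
```

```text
[6.66 7.4 ] [-0.19 -4.52  7.03 -0.8  -0.04 -0.05] [ 0.5407 -0.1009  0.087 ] 11.9
```

Emit:
step_arm --pt "0 0.05 -0.04 0 0" --pt "0 0.2 -0.06 0 0" --pt "0 0.45 -0.045 0 0" --pt "0 0.7 -0.015 0 0" --pt "0 0.95 0.018 0 0" --pt "0 1.2 0.055 0 0" --pt "0 1.45 0.092 0 0" --pt "0 1.7 0.13 0 0" --pt "0 1.9 0.158 0 0" --pt "0 2.0 0.17 0 0"

```text
time: 12.95
eef_pos: [0.5607, -0.1034, 0.0853]
ee_rot: [0.746, 0.665, 0.0, 0.001]
ft_force: [-0.1, -5.4, 7.0]
finger_gap: 0.0126
```

```bash
python3 f.py 2
```

```text
[7.02 6.83] [ 0.36 -4.81  6.93 -0.95 -0.09  0.01] [ 0.5608 -0.1034  0.0853] 13.0
```

Emit:
step_arm --pt "0 0.05 -0.05 0 0" --pt "0 0.2 -0.065 0 0" --pt "0 0.45 -0.035 0 0" --pt "0 0.7 0 0 0" --pt "0 0.95 0.03 0 0" --pt "0 1.2 0.05 0 0" --pt "0 1.45 0.062 0 0" --pt "0 1.7 0.068 0 0" --pt "0 1.9 0.066 0 0" --pt "0 2.0 0.062 0 0"

```text
time: 14.05
eef_pos: [0.5795, -0.1052, 0.0843]
ee_rot: [0.746, 0.665, -0.0, -0.0]
ft_force: [-2.6, -3.2, 7.4]
finger_gap: 0.0128
```

```bash
python3 f.py 2; python3 - <<'E'
import cv2,glob
f=sorted(glob.glob("pics/s_*.png"),key=lambda s:float(s[7:-4]))[-1]
cv2.imwrite("pics/z1.png",cv2.resize(cv2.imread(f)[165:315,190:450],None,fx=3,fy=3,interpolation=cv2.INTER_CUBIC))
E
```

```text
[7.42 6.67] [-2.74 -3.42  7.05 -0.7   0.53  0.02] [ 0.5796 -0.1052  0.0843] 14.1
```

View pics/z1.png

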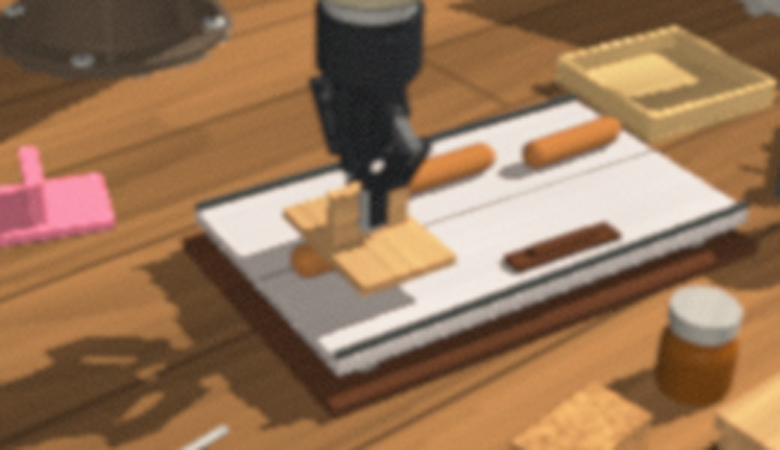

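```bash
python3 - <<'E'
from h import *
S=KRT("scene");m=np.array([.5663,.0165]);ux=np.array([.9935,-.114]);uy=np.array([.114,.9935])
for x in(0,.008,.012,.016,.02): print(x,[((proj(np.r_[m+x*ux+y*uy,.055],S)-[190,165])*3).round(0) for y in(-.173,-.166)])
E
```

```text
0 [array([285., 256.]), array([293., 254.])]
0.008 [array([290., 262.]), array([298., 259.])]
0.012 [array([292., 264.]), array([301., 261.])]
0.016 [array([295., 267.]), array([303., 264.])]
0.02 [array([298., 269.]), array([306., 267.])]
```

Emit:
step_arm --pt "0 0 -0.05 0 0" --pt "0 0.05 -0.09 0 0" --pt "0 0.15 -0.11 0 0" --pt "0 0.25 -0.11 0 0" --pt "0 0.35 -0.11 0 0" --pt "0 0.47 -0.11 0 0" --pt "0 0.58 -0.11 0 0" --pt "0 0.7 -0.11 0 0" --pt "0 0.8 -0.11 0 0" --pt "0 0.8 -0.11 0 0"

```text
time: 15.15
eef_pos: [0.5878, -0.1061, 0.0855]
ee_rot: [0.747, 0.665, 0.0, 0.0]
ft_force: [-0.8, -3.0, 7.1]
finger_gap: 0.013
```

```bash
python3 f.py 2
```

```text
[7.08 7.08] [-1.01 -3.45  7.08 -0.57  0.43  0.04] [ 0.5878 -0.1062  0.0856] 15.2
```

Emit:
step_arm --pt "0 0 -0.05 0 0" --pt "0 0.1 -0.095 0 0" --pt "0 0.3 -0.123 0 0" --pt "0 0.5 -0.147 0 0" --pt "0 0.7 -0.17 0 0" --pt "0 0.9 -0.187 0 0" --pt "0 1.1 -0.202 0 0" --pt "0 1.3 -0.212 0 0" --pt "0 1.5 -0.218 0 0" --pt "0 1.5 -0.218 0 0"

```text
time: 16.25
eef_pos: [0.6028, -0.1079, 0.0876]
ee_rot: [0.747, 0.665, 0.0, 0.0]
ft_force: [-0.9, -4.0, 5.0]
finger_gap: 0.0129
```

```bash
python3 f.py 2
```

```text
[5.04 5.33] [-0.84 -3.86  5.18 -0.71  0.3   0.12] [ 0.6027 -0.1079  0.0876] 16.3
```

Emit:
step_arm --pt "0 0.1 -0.03 0 0" --pt "0 0.3 -0.05 0 0" --pt "0 0.55 -0.055 0 0" --pt "0 0.8 -0.055 0 0" --pt "0 1.05 -0.05 0 0" --pt "0 1.3 -0.035 0 0" --pt "0 1.55 -0.015 0 0" --pt "0 1.8 0.01 0 0" --pt "0 2.0 0.03 0 0" --pt "0 2.0 0.03 0 0"

```text
time: 17.35
eef_pos: [0.6229, -0.1103, 0.0875]
ee_rot: [0.747, 0.665, 0.0, 0.0]
ft_force: [0.0, -3.7, 6.2]
finger_gap: 0.013
```

```bash
python3 f.py 2
```

```text
[6.24 6.37] [ 0.34 -3.81  6.31 -0.65  0.28  0.09] [ 0.6229 -0.1103  0.0875] 17.4
```

Emit:
step_arm --pt "0 0.05 -0.05 0 0" --pt "0 0.2 -0.065 0 0" --pt "0 0.4 -0.045 0 0" --pt "0 0.6 -0.02 0 0" --pt "0 0.8 0.005 0 0" --pt "0 1.0 0.032 0 0" --pt "0 1.2 0.06 0 0" --pt "0 1.35 0.085 0 0" --pt "0 1.45 0.1 0 0" --pt "0 1.45 0.1 0 0"

```text
time: 18.45
eef_pos: [0.6372, -0.112, 0.0864]
ee_rot: [0.747, 0.665, 0.0, 0.0]
ft_force: [0.2, -3.4, 5.6]
finger_gap: 0.0127
```

```bash
python3 f.py 2
```

```text
[5.59 5.76] [ 0.27 -3.77  5.68 -0.72  0.2   0.1 ] [ 0.6372 -0.112   0.0864] 18.5
```

Emit:
step_arm --pt "0 0.15 -0.03 0 0" --pt "0 0.3 -0.01 0 0" --pt "0 0.45 0.01 0 0" --pt "0 0.6 0.03 0 0" --pt "0 0.6 0.03 0 0" --pt "0 0.6 -0.1 0 0" --pt "0 0.6 -0.3 0 0" --pt "0 0.6 -0.8 0 0" --pt "0 0.6 -1.8 0 0" --pt "0 0.6 -3 0 0"

```text
time: 19.55
eef_pos: [0.6425, -0.1123, 0.1168]
ee_rot: [0.747, 0.665, -0.0, -0.0]
ft_force: [0.6, -0.5, -2.0]
finger_gap: 0.0132
```

Emit:
step_arm --pt "0 0 -0.5 0 0" --pt "2 -3 -0.5 0 0" --pt "4.5 -6.5 -0.5 0 0" --pt "7 -10 -0.5 0 0" --pt "9.5 -13.5 0 0 0" --pt "11.5 -16.5 0.5 0 0" --pt "12.2 -17.4 1.2 0 0" --pt "12.2 -17.4 1.6 0 0" --pt "12.2 -17.4 1.8 0 0" --pt "12.2 -17.4 1.8 0 0"

```text
time: 20.55
eef_pos: [0.485, 0.0279, 0.0981]
ee_rot: [0.747, 0.665, 0.0, 0.0]
ft_force: [0.7, 0.3, -2.3]
finger_gap: 0.013
```

```bash
python3 f.py 2; python3 - <<'E'
from h import *
im=get_image("top");cv2.imwrite("pics/t2.png",cv2.resize(im[160:320,190:380,::-1],None,fx=4,fy=3.7,interpolation=cv2.INTER_CUBIC))
E
```

```text
[-2.28 -2.1 ] [ 0.73 -0.27 -2.19  0.02 -0.    0.02] [0.4849 0.0279 0.0981] 20.6
```

View pics/t2.png

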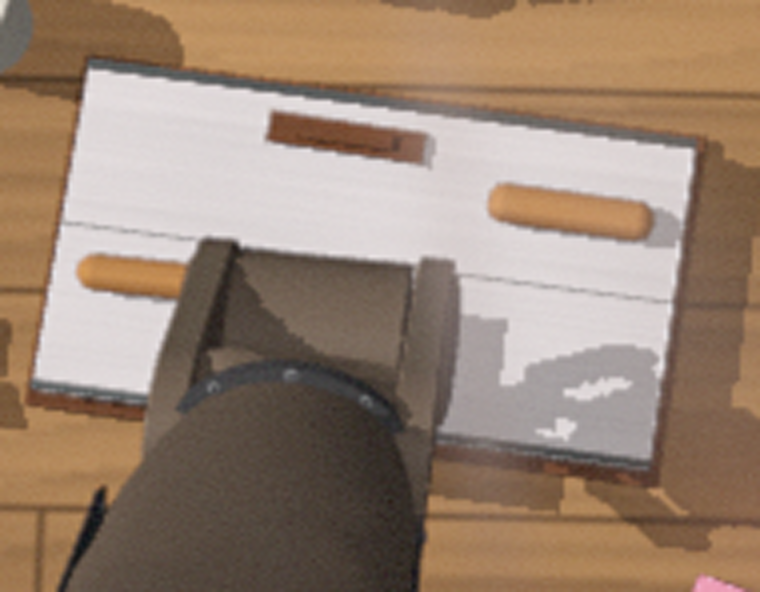

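Emit:
step_arm --pt "0 0 0.4 0 0" --pt "0 0 0.8 0 0" --pt "0 0 1.0 0 0" --pt "0 0 1.05 0 0" --pt "0 0 1.1 0 0" --pt "0 0 1.13 0 0" --pt "0 0 1.16 0 0" --pt "0 0 1.18 0 0" --pt "0 0 1.18 0 0" --pt "0 0 1.18 0 0"

```text
time: 21.7
eef_pos: [0.484, 0.0286, 0.0866]
ee_rot: [0.747, 0.665, 0.0, 0.0]
ft_force: [-0.6, -1.2, 3.1]
finger_gap: 0.0129
```

```bash
python3 f.py 3
```

```text
[3.06 2.07 2.42] [ 0.16 -1.49  2.52 -0.31 -0.13 -0.03] [0.484  0.0286 0.0865] 21.8
```

Emit:
step_arm --pt "0 0.1 0 0 0" --pt "0 0.3 0 0 0" --pt "0 0.6 0 0 0" --pt "0 0.9 0 0 0" --pt "0 1.2 0 0 0" --pt "0 1.5 0 0 0" --pt "0 1.8 0 0 0" --pt "0 2.1 0 0 0" --pt "0 2.4 0 0 0" --pt "0 2.6 0 0 0"

```text
time: 22.85
eef_pos: [0.51, 0.0257, 0.0864]
ee_rot: [0.747, 0.665, 0.0, 0.0]
ft_force: [-0.2, 2.4, 3.8]
finger_gap: 0.0128
```

```bash
python3 f.py 2
```

```text
[3.84 3.59] [ 0.19  2.17  3.72  0.25 -0.09  0.02] [0.5102 0.0257 0.0864] 22.9
```

Emit:
step_arm --pt "0 0.2 -0.01 0 0" --pt "0 0.5 -0.02 0 0" --pt "0 0.8 -0.02 0 0" --pt "0 1.1 -0.02 0 0" --pt "0 1.4 -0.02 0 0" --pt "0 1.7 -0.02 0 0" --pt "0 2.0 -0.02 0 0" --pt "0 2.3 -0.02 0 0" --pt "0 2.6 -0.02 0 0" --pt "0 2.9 -0.02 0 0"

```text
time: 23.95
eef_pos: [0.5387, 0.0223, 0.0866]
ee_rot: [0.747, 0.665, -0.0, 0.0]
ft_force: [1.0, 1.5, 3.2]
finger_gap: 0.0128
```

```bash
python3 f.py 2
```

```text
[3.17 2.31] [ 0.46  2.26  2.74  0.4  -0.07  0.01] [0.5392 0.0223 0.0866] 24.0
```

Emit:
step_arm --pt "0 0.2 0 0 0" --pt "0 0.5 0 0 0" --pt "0 0.85 0 0 0" --pt "0 1.2 0 0 0" --pt "0 1.55 0 0 0" --pt "0 1.9 0 0 0" --pt "0 2.25 0 0 0" --pt "0 2.6 0 0 0" --pt "0 2.95 0 0 0" --pt "0 3.2 0 0 0"

```text
time: 25.05
eef_pos: [0.5706, 0.0186, 0.0866]
ee_rot: [0.747, 0.665, 0.0, 0.0]
ft_force: [0.3, 2.4, 2.5]
finger_gap: 0.0128
```

```bash
python3 f.py 1
```

```text
[2.51] [0.32 2.45 2.51 0.43 0.03 0.  ] [0.5706 0.0186 0.0866] 25.05
```

Emit:
step_arm --pt "0 0.2 0 0 0" --pt "0 0.5 0 0 0" --pt "0 0.85 0 0 0" --pt "0 1.2 0 0 0" --pt "0 1.55 0 0 0" --pt "0 1.9 0 0 0" --pt "0 2.25 0 0 0" --pt "0 2.6 0 0 0" --pt "0 2.95 0 0 0" --pt "0 3.2 0 0 0"

```text
time: 26.1
eef_pos: [0.6024, 0.015, 0.0866]
ee_rot: [0.747, 0.665, -0.0, 0.0]
ft_force: [0.3, 2.5, 1.7]
finger_gap: 0.0129
```

```bash
python3 f.py 1
```

```text
[1.67] [ 0.29  2.53  1.67  0.47  0.1  -0.09] [0.6024 0.015  0.0866] 26.1
```

Emit:
step_arm --pt "0 0.3 0.02 0 0" --pt "0 0.6 0.02 0 0" --pt "0 0.9 0.02 0 0" --pt "0 1.2 0.02 0 0" --pt "0 1.4 0.02 0 0" --pt "0 1.55 0.02 0 0" --pt "0 1.65 0.02 0 0" --pt "0 1.7 0.02 0 0" --pt "0 1.7 0.02 0 0" --pt "0 1.7 0.02 0 0"

```text
time: 27.15
eef_pos: [0.6189, 0.0131, 0.0864]
ee_rot: [0.747, 0.665, 0.0, 0.0]
ft_force: [-0.0, 3.0, 4.1]
finger_gap: 0.0132
```

Emit:
step_arm --pt "0 0 0 0 0" --pt "0 0 0 0 0" --pt "0 0 -0.08 0 0" --pt "0 0 -0.16 0 0" --pt "0 0 -0.3 0 0" --pt "0 0 -0.6 0 0" --pt "0 0 -1.2 0 0" --pt "0 0 -2 0 0" --pt "0 0 -2.8 0 0" --pt "0 0 -3 0 0"

```text
time: 28.15
eef_pos: [0.6194, 0.013, 0.1179]
ee_rot: [0.747, 0.665, 0.001, 0.001]
ft_force: [-0.2, -0.5, -2.0]
finger_gap: 0.0131
```

Emit:
step_arm --pt "1.5 -1.5 0 0 0" --pt "4.5 -4.2 0 0 0" --pt "7.5 -7 0 0 0" --pt "10.5 -9.8 0 0 0" --pt "12.4 -11.3 0.4 0 0" --pt "12.4 -11.3 1 0 0" --pt "12.4 -11.3 1.7 0 0" --pt "12.4 -11.3 2.2 0 0" --pt "12.4 -11.3 2.5 0 0" --pt "12.4 -11.3 2.5 0 0"

```text
time: 29.15
eef_pos: [0.5211, 0.1485, 0.0908]
ee_rot: [0.747, 0.665, -0.0, -0.0]
ft_force: [-1.0, -0.2, -1.4]
finger_gap: 0.0133
```

```bash
python3 - <<'E'
from h import *
s=read_state();im=get_image("wrist");cv2.imwrite("pics/w4.png",im[:,:,::-1]);print(s["eef_pos"],s["ft_force"])
im=get_image("scene");cv2.imwrite("pics/w5.png",cv2.resize(im[165:315,190:450,::-1],None,fx=3,fy=3,interpolation=cv2.INTER_CUBIC))
E
```

```text
[0.52107383 0.14849113 0.09081981] [-0.98420717 -0.22857213 -1.37615376]
```

View pics/w5.png

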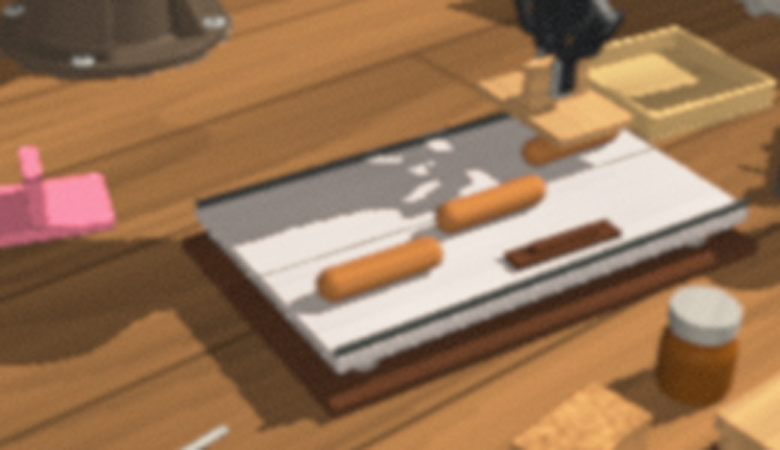

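Rods c (380,267) and b (490,203) are both past the line and at rest, with the board above rod a. I'll press lightly on rod a next.

Emit:
step_arm --pt "0 0 0.15 0 0" --pt "0 0 0.25 0 0" --pt "0 0 0.3 0 0" --pt "0 0 0.34 0 0" --pt "0 0 0.38 0 0" --pt "0 0 0.42 0 0" --pt "0 0 0.44 0 0" --pt "0 0 0.44 0 0" --pt "0 0 0.44 0 0" --pt "0 0 0.44 0 0"

```text
time: 30.25
eef_pos: [0.521, 0.1492, 0.0871]
ee_rot: [0.747, 0.665, 0.0, 0.0]
ft_force: [0.8, -0.2, 0.6]
finger_gap: 0.013
```

```bash
python3 f.py 2
```

```text
[0.58 0.47] [ 0.29  0.08  0.53 -0.01 -0.11  0.02] [0.521  0.1492 0.0871] 30.3
```

Emit:
step_arm --pt "0 0 0.03 0 0" --pt "0 0 0.06 0 0" --pt "0 0.15 0.06 0 0" --pt "0 0.4 0.06 0 0" --pt "0 0.7 0.06 0 0" --pt "0 1.0 0.06 0 0" --pt "0 1.3 0.06 0 0" --pt "0 1.6 0.06 0 0" --pt "0 1.9 0.06 0 0" --pt "0 2.2 0.06 0 0"

```text
time: 31.35
eef_pos: [0.543, 0.1467, 0.0864]
ee_rot: [0.747, 0.665, 0.0, 0.0]
ft_force: [-0.4, 3.4, 2.7]
finger_gap: 0.0127
```

```bash
python3 f.py 1
```

```text
[2.66] [-0.44  3.43  2.66  0.48 -0.03  0.04] [0.543  0.1467 0.0864] 31.35
```

Emit:
step_arm --pt "0 0.25 0 0 0" --pt "0 0.55 0 0 0" --pt "0 0.9 0 0 0" --pt "0 1.25 0 0 0" --pt "0 1.6 0 0 0" --pt "0 1.95 0 0 0" --pt "0 2.3 0 0 0" --pt "0 2.65 0 0 0" --pt "0 3.0 0 0 0" --pt "0 3.2 0 0 0"

```text
time: 32.4
eef_pos: [0.5749, 0.143, 0.0864]
ee_rot: [0.747, 0.665, 0.0, 0.0]
ft_force: [0.1, 3.2, 4.1]
finger_gap: 0.0127
```

```bash
python3 f.py 1
```

```text
[4.12] [ 0.07  3.24  4.12  0.51 -0.02  0.01] [0.5749 0.143  0.0864] 32.4
```

Emit:
step_arm --pt "0 0.25 -0.01 0 0" --pt "0 0.55 -0.01 0 0" --pt "0 0.9 -0.01 0 0" --pt "0 1.25 -0.01 0 0" --pt "0 1.6 -0.01 0 0" --pt "0 1.95 -0.01 0 0" --pt "0 2.3 -0.01 0 0" --pt "0 2.65 -0.01 0 0" --pt "0 3.0 -0.01 0 0" --pt "0 3.2 -0.01 0 0"

```text
time: 33.45
eef_pos: [0.6067, 0.1393, 0.0865]
ee_rot: [0.747, 0.665, 0.0, 0.0]
ft_force: [-0.2, 2.6, 2.6]
finger_gap: 0.0133
```

Emit:
step_arm --pt "0 0.3 0 0 0" --pt "0 0.6 0 0 0" --pt "0 0.85 0 0 0" --pt "0 1.05 0 0 0" --pt "0 1.2 0 0 0" --pt "0 1.3 0 0 0" --pt "0 1.35 0 0 0" --pt "0 1.35 0 0 0" --pt "0 1.35 0 0 0" --pt "0 1.35 0 0 0"

```text
time: 34.45
eef_pos: [0.6197, 0.1378, 0.0866]
ee_rot: [0.747, 0.665, 0.0, 0.0]
ft_force: [0.6, 2.9, 2.9]
finger_gap: 0.0127
```

Emit:
step_arm --pt "0 0 0 0 0" --pt "0 0 -0.08 0 0" --pt "0 0 -0.16 0 0" --pt "0 0 -0.3 0 0" --pt "0 0 -0.6 0 0" --pt "0 0 -1.2 0 0" --pt "0 0 -2 0 0" --pt "0 0 -3 0 0" --pt "0 0 -4 0 0" --pt "0 0 -4 0 0"

```text
time: 35.45
eef_pos: [0.6205, 0.1379, 0.1285]
ee_rot: [0.747, 0.665, 0.001, 0.001]
ft_force: [-0.6, -0.3, -1.2]
finger_gap: 0.0132
```

Emit:
step_arm --pt "-4 -0.7 0 0 0" --pt "-9 -1.6 0 0 0" --pt "-14 -2.6 0 0 0" --pt "-19 -3.5 0 0 0" --pt "-24 -4.4 0 0 0" --pt "-29 -5.3 0 0 0" --pt "-34 -6.2 0 0 0" --pt "-39 -7.1 0 0 0" --pt "-43 -7.9 0 0 0" --pt "-45 -8.2 0 0 0"

```text
time: 36.45
eef_pos: [0.4853, -0.3033, 0.1266]
ee_rot: [0.747, 0.664, -0.0, 0.0]
ft_force: [0.9, 0.3, -1.7]
finger_gap: 0.0131
```

Emit:
step_arm --pt "-3 -0.5 0 -7 0" --pt "-6 -1.1 1 -14 0" --pt "-7.5 -1.4 3 -21 0" --pt "-7.5 -1.4 5.5 -27.2 0" --pt "-7.5 -1.4 8 -27.2 0" --pt "-7.5 -1.4 9.8 -27.2 0" --pt "-7.5 -1.4 10.4 -27.2 0" --pt "-7.5 -1.4 10.7 -27.2 0" --pt "-7.5 -1.4 10.8 -27.2 0" --pt "-7.5 -1.4 10.8 -27.2 0"

```text
time: 37.45
eef_pos: [0.4645, -0.373, 0.0193]
ee_rot: [0.569, 0.822, -0.0, 0.001]
ft_force: [-0.5, -1.1, -1.6]
finger_gap: 0.0129
```

```bash
python3 f.py 1; python3 - <<'E'
from h import *
im=get_image("top");cv2.imwrite("pics/t3.png",cv2.resize(im[160:320,190:460,::-1],None,fx=2.96,fy=2.96,interpolation=cv2.INTER_CUBIC))
E
```

```text
[-1.56] [-0.46 -1.05 -1.56  0.06 -0.02 -0.05] [ 0.4645 -0.373   0.0193] 37.45
```

View pics/t3.png

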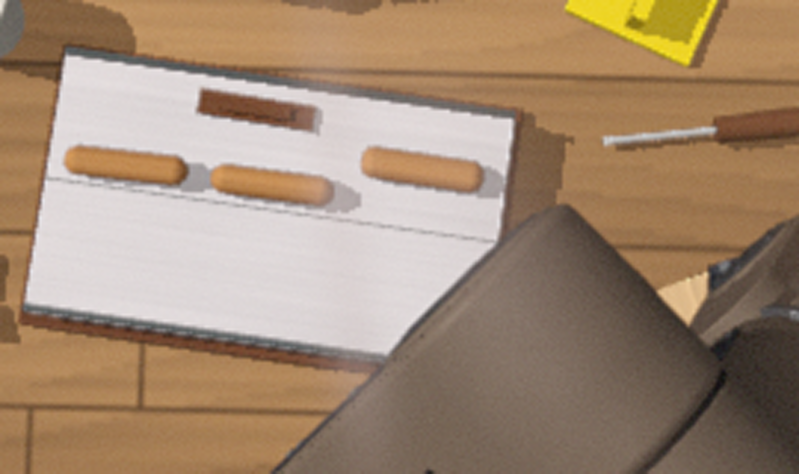

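All three rods are past the line: a (126,163), b (272,184), c (422,168), with c the farthest along. I'll set the board down and release it.

Emit:
step_arm --pt "0 0 0.08 0 0" --pt "0 0 0.13 0 0" --pt "0 0 0.13 0 0" --pt "0 0 0.13 0 0.3" --pt "0 0 0.13 0 0.6" --pt "0 0 0.13 0 0.9" --pt "0 0 0.13 0 1" --pt "0 0 0.13 0 1" --pt "0 0 -3 0 1" --pt "0 0 -7 0 1"

```text
time: 38.55
eef_pos: [0.4635, -0.3721, 0.0878]
ee_rot: [0.569, 0.822, 0.0, -0.002]
ft_force: [0.4, -1.3, 0.2]
finger_gap: 0.0853
```

```bash
python3 f.py 1; python3 - <<'E'
from h import *
T=KRT("top");m=np.array([.5663,.0165]);ux=np.array([.9935,-.114]);uy=np.array([.114,.9935])
for n,p,q,z in(("a",(66,157),(187,168),.057),("b",(211,178),(332,190),.057),("c",(362,160),(482,177),.056)):
    L=[onz(np.array(r)/2.96+[190-.33,160-.33],z,T)[:2] for r in(p,q)];c=(L[0]+L[1])/2;d=L[0]-L[1]
    print(n,c.round(4),np.linalg.norm(d).round(3),"yaw",np.degrees(np.arctan2(-d[0],d[1])).round(1),"plate",((c-m)@ux).round(4),((c-m)@uy).round(4))
E
```

```text
[0.23] [ 0.36 -1.29  0.23  0.01  0.    0.01] [ 0.4635 -0.3721  0.0878] 38.55
a [0.602  0.1404] 0.103 yaw -3.9 plate 0.0213 0.1271
b [0.5866 0.0174] 0.103 yaw -4.3 plate 0.0201 0.0033
c [ 0.6031 -0.1098] 0.103 yaw -6.7 plate 0.051 -0.1212
```

Emit:
step_arm --pt "2 2 -4 4 1" --pt "5 5.5 -4.5 8 1" --pt "8 9 -4.5 12 1" --pt "11 12.5 -4.5 16 0.9" --pt "14 16 -4.5 20 0.8" --pt "17 19.5 -4.5 24 0.7" --pt "19.6 22.3 -4.2 27.3 0.7" --pt "19.6 22.3 -3.5 27.3 0.7" --pt "19.6 22.3 -3.2 27.3 0.7" --pt "19.6 22.3 -3.2 27.3 0.7" --force 30

```text
time: 39.6
eef_pos: [0.6033, -0.1115, 0.1199]
ee_rot: [0.747, 0.665, -0.0, -0.0]
ft_force: [-1.0, -0.6, -0.1]
finger_gap: 0.0596
```

```bash
python3 - <<'E'
from h import *
s=read_state();W=KRT("wrist");im=get_image("wrist")[:,:,::-1].copy();print(s["eef_pos"].round(4),s["finger_gap"])
m=np.array([.5663,.0165]);ux=np.array([.9935,-.114]);uy=np.array([.114,.9935])
for y in(-.1742,-.1212,-.0682): 
    p=proj(np.r_[m+.051*ux+y*uy,.056],W);print(p.round(0));cv2.circle(im,tuple(int(v) for v in p),3,(255,0,0),-1)
cv2.imwrite("pics/w6.png",im)
E
```

```text
[ 0.6033 -0.1115  0.1199] 0.059642440647171495
[318. 320.]
[318. 247.]
[317. 164.]
```

View pics/w6.png

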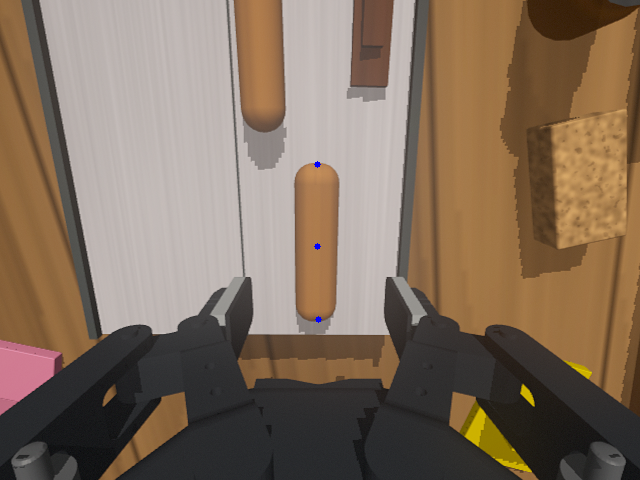

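The projected rod axis (318,164 to 318,320) lies on rod c, centred between the fingers. Rods a and b are clear of them. I'll go down and grip.

Emit:
step_arm --pt "0 0 3 0 0.7" --pt "0 0 5.5 0 0.7" --pt "0 0 6.8 0 0.7" --pt "0 0 7.15 0 0.65" --pt "0 0 7.15 0 0.5" --pt "0 0 7.15 0 0.35" --pt "0 0 7.15 0 0.2" --pt "0 0 7.15 0 0.2" --pt "0 0 7.15 0 0.2" --pt "0 0 7.15 0 0.2" --force 30

```text
time: 40.65
eef_pos: [0.6043, -0.111, 0.0496]
ee_rot: [0.747, 0.665, 0.0, 0.001]
ft_force: [1.3, -2.2, 3.5]
finger_gap: 0.0268
```

Emit:
step_arm --pt "0 0 0 0 0.2" --pt "0 0 0 0 0.15" --pt "0 0 -0.5 0 0.15" --pt "0 0 -1.5 0 0.15" --pt "0 0 -3 0 0.15" --pt "0 0 -5 0 0.15" --pt "0 0 -7 0 0.15" --pt "0 0 -9 0 0.15" --pt "0 0 -9.5 0 0.15" --pt "0 0 -9.5 0 0.15" --force 35

```text
time: 41.65
eef_pos: [0.604, -0.1108, 0.1452]
ee_rot: [0.747, 0.665, 0.0, 0.001]
ft_force: [-0.2, 0.5, -0.2]
finger_gap: 0.0267
```

```bash
python3 - <<'E'
from h import *
s=read_state();im=get_image("wrist")[:,:,::-1];print(s["eef_pos"].round(4),s["finger_gap"],s["ft_force"])
cv2.imwrite("pics/w7.png",im)
E
```

```text
[ 0.604  -0.1108  0.1452] 0.0266547962139038 [-0.18007392  0.47149247 -0.20315788]
```

View pics/w7.png

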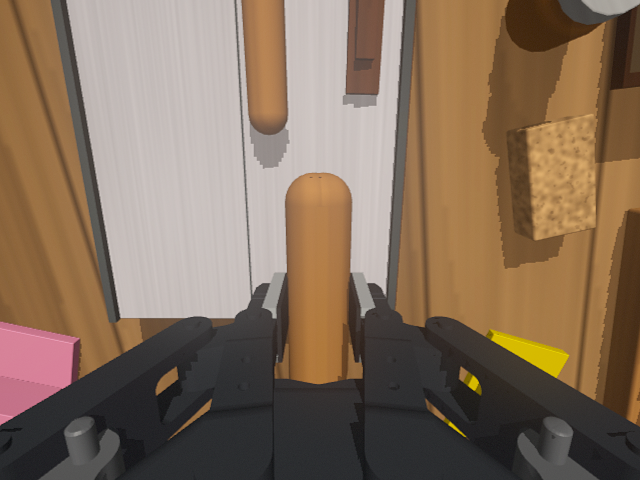

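Emit:
step_arm --pt "4 -1.7 0 0 0.15" --pt "8.5 -3.5 0 0 0.15" --pt "13 -5.4 0 0 0.15" --pt "17.5 -7.3 0 0 0.15" --pt "22 -9.2 0 0 0.15" --pt "26.5 -11 0 0 0.15" --pt "31 -12.9 0 0 0.15" --pt "35.5 -14.8 0 0 0.15" --pt "40 -16.7 0 0 0.15" --pt "43.5 -18.2 0 0 0.15"

```text
time: 42.7
eef_pos: [0.4722, 0.3447, 0.1429]
ee_rot: [0.747, 0.665, -0.001, -0.0]
ft_force: [0.7, -0.9, -0.3]
finger_gap: 0.0264
```

Emit:
step_arm --pt "1.9 -0.7 0 0 0.15" --pt "1.9 -0.7 2 0 0.15" --pt "1.9 -0.7 4 0 0.15" --pt "1.9 -0.7 5 0 0.15" --pt "1.9 -0.7 5 0 0.15" --pt "1.9 -0.7 5 0 0.15" --pt "1.9 -0.7 5 0 0.15" --pt "1.9 -0.7 5 0 0.15" --pt "1.9 -0.7 5 0 0.15" --pt "1.9 -0.7 5 0 0.15"

```text
time: 43.7
eef_pos: [0.4691, 0.3622, 0.0944]
ee_rot: [0.747, 0.665, 0.0, 0.0]
ft_force: [0.5, 0.3, 0.2]
finger_gap: 0.0264
```

```bash
python3 - <<'E'
from h import *
s=read_state();W=KRT("wrist");im=get_image("wrist")[:,:,::-1].copy();print(s["eef_pos"].round(4),s["finger_gap"],s["ft_force"])
for p in((.547,.434),(.538,.274),(.386,.292),(.403,.45)):
    q=proj(np.r_[p,.028],W);print(q.round(0));cv2.circle(im,tuple(int(v) for v in q),4,(255,0,0),-1)
cv2.imwrite("pics/w8.png",im)
E
```

```text
[0.4691 0.3622 0.0944] 0.02637742226919542 [0.50772817 0.30755066 0.18680618]
[433. 120.]
[427. 353.]
[216. 353.]
[192. 122.]
```

No pictures are left to view, so I'll check the tray rim numerically by triangulating from the first two views.

```bash
python3 - <<'E'
from h import *
T=KRT("top");S=KRT("scene");s=lambda x,y:np.array([x/2.5+140-.3,y/2.5+165-.3])
L=[]
for a,b in(((170,300),(591,64)),((107,292),(687,23)),((117,235),(769,67)),((180,240),(675,98))):
    X,e=tri(a,s(*b),T,S);L.append(X);print(X.round(3),*e)
print(np.mean(L,0).round(4))
E
```

```text
[0.387 0.298 0.006] [-0.4 -0.4] [-0.6  0.1]
[0.404 0.452 0.027] [-0.5 -0.6] [-0.9  0.1]
[0.548 0.435 0.027] [-0.3 -0.4] [-0.5  0.1]
[0.539 0.275 0.032] [-0.4 -0.5] [-0.8  0.1]
[0.4696 0.3651 0.0228]
```

Emit:
step_arm --pt "0 0 1.5 0 0.15" --pt "0 0 3 0 0.15" --pt "0 0 3 0 0.15" --pt "0 0 3 0 0.15" --pt "0 0 3 0 0.15" --pt "0 0 3 0 0.15" --pt "0 0 3 0 0.15" --pt "0 0 3 0 0.15" --pt "0 0 3 0 0.15" --pt "0 0 3 0 0.15"

```text
time: 44.75
eef_pos: [0.469, 0.3621, 0.0641]
ee_rot: [0.747, 0.665, 0.0, 0.0]
ft_force: [-0.0, -0.5, -1.3]
finger_gap: 0.0265
```

Emit:
step_arm --pt "0 0 1.5 0 0.15" --pt "0 0 3 0 0.15" --pt "0 0 4 0 0.15" --pt "0 0 4.6 0 0.15" --pt "0 0 4.9 0 0.15" --pt "0 0 5.05 0 0.15" --pt "0 0 5.15 0 0.15" --pt "0 0 5.15 0 0.15" --pt "0 0 5.15 0 0.15" --pt "0 0 5.15 0 0.15"

```text
time: 45.75
eef_pos: [0.4691, 0.3622, 0.0128]
ee_rot: [0.747, 0.665, 0.0, 0.0]
ft_force: [0.6, -1.3, -0.8]
finger_gap: 0.0267
```

Emit:
step_arm --pt "0 0 0.08 0 0.15" --pt "0 0 0.15 0 0.15" --pt "0 0 0.15 0 0.35" --pt "0 0 0.15 0 0.45" --pt "0 0 0.1 0 0.55" --pt "0 0 0 0 0.65" --pt "0 0 0 0 0.7" --pt "0 0 -1 0 0.7" --pt "0 0 -4 0 0.7" --pt "0 0 -8 0 0.7"

```text
time: 46.75
eef_pos: [0.4684, 0.3617, 0.0927]
ee_rot: [0.747, 0.665, -0.001, -0.0]
ft_force: [-0.1, 0.8, 0.6]
finger_gap: 0.0598
```

Emit:
step_arm --pt "0 0 -5 0 0.7" --pt "0 0 -9 0 0.7" --pt "0 -3 -11 0 0.7" --pt "0 -5 -11 0 0.7" --pt "0 -5 -11 0 0.7" --pt "0 -5 -11 0 0.7" --pt "0 -5 -11 0 0.7" --pt "0 -5 -11 0 0.7" --pt "0 -5 -11 0 0.7" --pt "0 -5 -11 0 0.7"

```text
time: 47.75
eef_pos: [0.4196, 0.3679, 0.2022]
ee_rot: [0.747, 0.665, -0.0, 0.0]
ft_force: [0.7, 0.1, 0.3]
finger_gap: 0.0595
```

```bash
python3 - <<'E'
from h import *
s=read_state();print(s["eef_pos"].round(4),s["finger_gap"],s["ft_force"].round(2),s["time"])
def rods(n,im):
    hsv=cv2.cvtColor(im,cv2.COLOR_RGB2HSV);m=cv2.inRange(hsv,(7,120,120),(16,255,255))
    k,_,st,c=cv2.connectedComponentsWithStats(m)
    for i in range(1,k):
        if st[i,4]>60: print(n,c[i].round(0),st[i])
a=cv2.imread("pics/top0.png")[:,:,::-1]; b=get_image("top")
rods("t0",a.copy());rods("t",b);w=get_image("wrist");rods("w",w)
W=KRT("wrist");print("pred rod in tray",[proj(np.r_[.469+d*.115,.3622+d*.993,.017],W).round(0) for d in(-.05,0,.05)])
d=np.abs(a.astype(int)-b).sum(2)>90;k,_,st,c=cv2.connectedComponentsWithStats(cv2.morphologyEx(d.astype(np.uint8),cv2.MORPH_OPEN,np.ones((3,3))))
for i in range(1,k):
    if st[i,4]>25: print("diff",c[i].round(0),st[i])
# board: wood-edge comparison via template match
t=a[243:308,405:462]; r=cv2.matchTemplate(np.ascontiguousarray(b),np.ascontiguousarray(t),cv2.TM_CCOEFF_NORMED);print("board",cv2.minMaxLoc(r))
E
```

```text
[0.4196 0.3679 0.2022] 0.05948206509340146 [0.74 0.08 0.33] 47.75
t0 [385.  27.] [381   0  11  57 171]
t0 [396.  26.] [389   0  15  58 255]
t0 [411.  14.] [407   0  15  34 138]
t0 [473.  47.] [442  42  65  11 234]
t0 [319. 207.] [    0    61   640   321 80958]
t0 [445.  68.] [418  65  50   8 157]
t0 [378.  97.] [373  91  13  14 121]
t0 [202. 177.] [194 173  17   7  69]
t0 [  6. 197.] [  0 177  15  45 591]
t0 [229. 235.] [210 229  39  13 332]
t0 [100. 239.] [ 79 236  36  10 156]
t0 [277. 249.] [258 243  38  13 317]
t0 [332. 250.] [317 245  30  12 237]
t0 [167. 421.] [   88   357   187   123 13959]
t0 [517. 373.] [510 364  18  19 276]
t0 [ 94. 421.] [ 87 418  14   8  92]
t0 [592. 464.] [584 447  17  33 487]
t0 [579. 470.] [573 459  10  21 130]
t [391.  28.] [380   0  24  62 441]
t [411.  13.] [406   0  13  34 150]
t [464.  46.] [427  40  75  13 287]
t [329. 257.] [     0     61    640    419 105517]
t [460.  69.] [434  66  52   9 161]
t [363.  97.] [357  91  13  14 133]
t [378.  97.] [373  91  13  14 120]
t [394.  98.] [388  92  14  13 123]
t [202. 177.] [193 174  18   6  61]
t [  6. 1
[... 2476 characters left out ...]
  64]
diff [489. 431.] [469 425  38  18 206]
diff [565. 430.] [538 426  44  16 351]
diff [591. 436.] [583 426  16  21 318]
diff [238. 437.] [227 429  27  15 195]
diff [609. 434.] [606 429   9  11  63]
diff [357. 432.] [348 430  20   4  67]
diff [448. 450.] [435 445  28  11 136]
diff [266. 456.] [256 447  22  18 171]
diff [293. 454.] [288 446  13  16 120]
diff [591. 464.] [584 449  16  31 379]
diff [ 98. 469.] [ 95 456   6  24  83]
diff [308. 465.] [303 456  11  18  67]
diff [245. 461.] [241 458   8   7  43]
diff [483. 463.] [480 459   8   7  40]
diff [577. 472.] [565 462  18  18 161]
diff [335. 474.] [332 469   8  11  45]
board (-0.5061728954315186, 0.9913498163223267, (76, 233), (405, 243))
```

```bash
python3 -c "
from workcell import *
print(job_done())"
```

```text
the job is handed in; nothing more can be done
None
```

The job is done and handed in at about 48 s of the 72 s allowed. I rolled all three rods under the board past the scribed line. Rod c rocked, so it went in the reject tray.

- **Rod c (the -y end of the plate):** its height rose and fell about 3.5–4 mm, twice a turn. It ended about 51 mm past the line.
- **Rods a and b:** they rolled evenly at constant board height, with about 3.5–6 N on them. They ended about 21 mm and 20 mm past the line and were never lifted.
- **Press force:** the most I read was about 8.7 N, under rod c. I only read the force between steps, so short peaks in between are not known. I never read a loss of contact once the board was bearing on a rod. During the first approach to rod c, the board made about 10 mm of its travel touching barely or not at all.

**Last checks:**
- The wrist view shows rod c in the tray, within a pixel or two of where I predicted.
- The top view shows the board back in its original place (template match 0.99) and rods a and b still past the line.
- It shows no change at the bridge, mug, jar, plane, screwdriver or sanding block.
- The arm is clear of everything.

**What disagreed:**
- **Turn of rod c:** on the falling parts of its roll it did not follow my simple oval model exactly. It may have slipped a little.
- **Sideways force:** I read 2–5 N along the rods while rolling, so they may have slid slightly lengthwise.
- **Tray height:** one tray-rim corner triangulated about 20 mm too low because I picked the pixel badly. The other three agreed with the stated 28 mm.
- **Final views:** I had used all 12 pictures, so the last checks are numeric rather than by eye.

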